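# Set and lock the wing-angle dial

## Task

On the wing-angle jig, push the dial gently round by its fin with a fingertip until the index line on its rim lines up with the line on the steel rider marker clipped to the scale; either way round is fine. Then push the lock slide's upright tab fully home towards the dial, without disturbing that setting. Push only, do not grip the fin; leave the rider and all the other things on the bench where they are, and finish with the hand clear.

Things in the scene. Friction and masses are not known exactly. Their poses are not given: they have to be found in the camera images.
- jig: jig fixed to the bench: aluminium plate 250 x 230 x 10 mm, with a 90 mm wide tongue under the lock slide out to 185 mm along +y; on it a dark round scale ring, radius 110 mm, top 20 mm above the bench, white lines every 10 degrees. Origin: on the bench, on the dial's axis; z up, +y from the axis to the lock slide
- dial: aluminium disc, radius 78 mm, top 25 mm above bench, no end stops; turns about z through its origin (jig's axis, 11 mm above bench). On it a black radial fin 18 to 68 mm from the axis, 10 mm thick, top 61 mm above bench; low 20 mm cap at the centre. x axis: from the axis along the fin. Friction 0.12 N m, stays where left. Starts 1.3 to 3.1 rad from the rider
- index (a point): outer end of the dial's black index line (9 mm long, 4 mm wide), on the rim of the top, 78 mm from the axis, straight out from the fin
- rider: bright steel block 20 mm wide, clipped on the scale ring 82 to 114 mm from the axis, top 33 mm above the bench, 4 mm wide black line along its middle. Origin on the dial's axis; x axis from the axis out along its line. It sits within 0.62 rad of the jig's +x and must stay where it is
- rider_line (a point): the rider's line carried inward to the dial's rim, 78 mm from the axis: where the index must point
- lock: lock slide: steel plate between rails with a black upright tab 40 mm wide (jig x), 8 mm thick, top 61 mm above bench. Origin under the tab's middle, 10.5 mm above bench. Slides along jig -y: origin 165 mm from the axis when open (starts up to 6 mm in), 140 mm when home at a hard stop. Friction 2.5 N, stays where left; does not act on the dial
- lock_tab (a point): middle of the tab's outer face (away from the dial), 41.5 mm above the bench; push here towards the dial. Behind it only the base plate, 10 mm high
- tape: bystander: roll of tape lying flat, 90 mm across, 24 mm high; origin under its centre
- screwdriver: bystander: screwdriver 170 mm long lying along its x, 26 mm high; origin under its middle
- flask: bystander: dark steel flask, 66 mm across, 190 mm tall, upright; origin under its centre
- marker: bystander: pen 130 mm long lying along its x, 15 mm thick; origin under its middle
- spar_block: bystander: wood block 28 x 22 x 30 mm standing on a corner of the jig's base plate; origin under its centre
- collet: bystander: brass collet 20 mm across, 32 mm tall, standing on a corner of the jig's base plate; origin under its centre
- glue: bystander: glue bottle 36 mm across, 90 mm tall, upright; origin under its centre

How it is judged:
By the outcome, as a careful person would: the job done as asked, in the order asked, and still so for the second after the job is handed in, with the robot touching nothing.
It also fails if it takes over 54 s, if anything falls off the work surface, if the arm or the gripper's body presses on something with over 40 N, if the wrist force passes 120 N, or if a joint passes its speed limit or range.

## Robot

A 6-joint arm with a two-finger parallel gripper is mounted at the origin on the work surface. World frame = base frame: x ahead of the robot, y to its left, z up, the work surface at z = 0. Lengths are in mm, angles in degrees, forces in N, time in s.
With the tool pointing down it reaches from about 425 to 950 mm from the base axis. Payload 14.7 kg.
Tool frame: the origin (TCP) lies between the finger pads; the fingertips stand 17 mm ahead of it and the grasp point (between the pads) lies 2 mm behind it (bot.tips_ahead is the distance from the TCP to the fingertips, in mm); z points along the fingers, y is the direction in which the jaws open and shut (so a half turn about z gives the same grasp; the last joint's range is limited). The gripper opens to 85 mm and grips with 20 to 120 N. Pads are 22 mm wide; open, the fingers measure 114 mm over their backs; the gripper's body (76 mm by 85 mm) begins 54 mm behind the grasp point. The pads swing forward as they close: fully open they stand 13 mm farther back than shut.
Start: joints at [70.554, 27.513, 91.461, -0, 61.026, -2.67], TCP at [187.588, 622.337, 248.297] pointing down, gripper open.
Joint ranges: [-157.49, 157.49], [-46.99, 117.5], [13.45, 153.17], [-89.5, 269.5], [5.16, 153.95], [-167.48, 167.48]. Speed limits (degrees/s): [108.29, 108.29, 136.94, 172.46, 172.46, 172.46].

## Interface

Orientations are given as [roll, pitch, yaw] about the fixed x, y, z axes, in that order (R = Rz(yaw) Ry(pitch) Rx(roll)).
In Python, from bench import sensors, viewer, job, spot_in, bot gives the robot as it stands.
- The arm moves only by the tool move_arm, never from a script. Its arguments are lists of equal length, an entry for each row: "slide": the shift along the world's x, y, z in mm, a list of three; "turn": the turn about the world's z in degrees. A call has 1 to 20 rows; each row is the pose to reach, as a shift and turn from the pose commanded when the call began; what a row does not reach only later rows make up. A row lasts 1/8 s, in which the tool goes at most 62.5 mm and 10.7 degrees, less where a joint would pass 70% of its speed; a pose out of reach is approached as far as the arm can. A call with a gripper value outside its range is refused whole. "gripper" is the finger opening in mm, from 0 to 85.4, set as the call begins (left out, the last holds). The fingers move at their own pace and stop on an object; "newtons" is the grip in N (left out, the last holds). Time passes only in rows, so rows that repeat a pose let the fingers close. It gives the time, the measured TCP pose, the force and the opening at its end, in the units of the state.
- sensors.get_obs(): the state, without advancing time (a new reading comes with each control period).
- viewer.read_camera(name): name is "side" or "top"; returns a dict with "color" (400x640x3 uint8, blue, green, red), "mtx" (3x3 intrinsics, pixels), "world_from_camera" (4x4, takes a point from camera to world coordinates). Camera axes: x right, y down, z forward; pixel columns grow to the right and rows downward; lengths in mm; the calibration is good to about 2 mm. A picture is of the moment at which its call begins. There is no depth.
- job.close_job(): hands the job in, once; it reports no verdict.
Trained networks look in the newest picture that a camera, given by its name, has taken for a name from the list of things; names that differ only in an ending like _2 or _b are one class to them, and where a whole thing is asked for, a point or a joint stands for the part that bears it (a point fixed in the world has none). Each returns a list of dicts, best first, with "p" (0 to 1); they miss things now and then, are a little off and sometimes report something else, mostly with a low value. They report only what shows in the picture. A call takes as long as a camera call.
- spot_in(camera, thing): "uv" ([column, row] in pixels, amid what is visible of it).
The state is a dict: "t": time; "qpos": joint angles; "qd": joint speeds; "joint_torque": joint torques, N m; "eef_pos": TCP position; "tcp_rot": TCP orientation; "ft_force": force on the tool from outside, world axes, zero at the start; "moment": the same for the moment, N m; "grip_width": finger opening in mm.
Only numpy, scipy, OpenCV 4.12 (cv2) and the standard library are available. Lean on these libraries where they do the work, as an engineer would, in place of code of your own. Each camera call takes 0.05 s, during which the arm holds its last target. There are 200 camera calls.

## Working session

There is one attempt and no reset: what is moved stays moved. The work goes in short steps, Python scripts to look and compute and a tool call to move; the robot and the scene stay as the last step left them, time stands still between calls to the robot, and variables do not carry over. Pictures are saved under pics/ and viewed, about 8 in all and at most 12, crops included, and the job is handed in when it is done.

Besides the shell and the picture viewer there is one more tool, called after ">>>" in YAML: its name, and indented under it one key for each argument. move_arm: Moves the arm, as the interface text tells. Its arguments: {"type":"object","properties":{"slide":{"type":"array"},"turn":{"type":"array"},"gripper":{"type":"number"},"newtons":{"type":"number"}},"required":["slide","turn"]}

```bash
mkdir -p pics; cat > h.py <<'E'
import numpy as np, cv2
from bench import sensors, viewer, job, spot_in, bot
def cam(n):
    return viewer.read_camera(n)
def ray(c,uv,z):
    T=np.array(c["world_from_camera"]);K=np.array(c["mtx"])
    d=T[:3,:3]@np.linalg.solve(K,[uv[0],uv[1],1.]);o=T[:3,3]
    return o+d*(z-o[2])/d[2]
def proj(c,p):
    T=np.linalg.inv(np.array(c["world_from_camera"]));q=np.array(c["mtx"])@(T[:3,:3]@np.array(p,float)+T[:3,3]);return q[:2]/q[2]
E
python3 - <<'E'
from h import *
Z=dict(jig=20,dial=25,index=25,rider=33,rider_line=33,lock=61,lock_tab=41.5,tape=24,screwdriver=13,flask=95,marker=8,spar_block=25,collet=26,glue=45)
for n in("top","side"):
    c=cam(n);cv2.imwrite(f"pics/{n}0.png",c["color"])
    print(n,np.round(np.array(c["world_from_camera"])[:3,3]))
    for k,z in Z.items():
        r=spot_in(n,k)[:2]
        print(k,[(np.round(a["uv"]).tolist(),round(a["p"],2),np.round(ray(c,a["uv"],z)).tolist()) for a in r])
print(sensors.get_obs())
E
```

```text
top [ 4.49e+02 -1.00e+00  1.54e+03]
jig [([305.0, 204.0], 0.93, [550.0, 53.0, 20.0]), ([446.0, 200.0], 0.28, [551.0, -404.0, 20.0])]
dial [([307.0, 203.0], 0.86, [550.0, 46.0, 25.0]), ([415.0, 152.0], 0.68, [709.0, -310.0, 25.0])]
index [([308.0, 204.0], 0.9, [548.0, 44.0, 25.0]), ([345.0, 226.0], 0.71, [474.0, -75.0, 25.0])]
rider [([313.0, 175.0], 0.59, [639.0, 25.0, 33.0])]
rider_line [([315.0, 176.0], 0.63, [636.0, 17.0, 33.0])]
lock [([258.0, 217.0], 0.61, [510.0, 199.0, 61.0])]
lock_tab [([258.0, 216.0], 0.6, [514.0, 200.0, 42.0])]
tape [([435.0, 233.0], 0.77, [445.0, -362.0, 24.0]), ([416.0, 152.0], 0.2, [707.0, -311.0, 24.0])]
screwdriver [([446.0, 200.0], 0.83, [548.0, -405.0, 13.0])]
flask [([415.0, 151.0], 0.93, [698.0, -294.0, 95.0])]
marker [([204.0, 185.0], 0.73, [621.0, 378.0, 8.0]), ([311.0, 175.0], 0.35, [644.0, 30.0, 8.0])]
spar_block [([346.0, 225.0], 0.64, [477.0, -79.0, 25.0])]
collet []
glue [([444.0, 202.0], 0.32, [543.0, -392.0, 45.0])]
side [ -23. -708.  646.]
jig [([297.0, 217.0], 0.91, [526.0, 49.0, 20.0])]
dial [([302.0, 218.0], 0.92, [528.0, 30.0, 25.0])]
[... 520 characters left out ...]
e [([196.0, 179.0], 0.56, [415.0, 355.0, 45.0])]
{'t': 1.5, 'qpos': array([ 7.05511049e+01,  2.75156975e+01,  9.14606828e+01, -1.71733442e-03,
        6.10261957e+01, -2.66909116e+00]), 'qd': array([-0.05419693,  0.02342267,  0.03906749,  0.01288011, -0.10279755,
        0.08094021]), 'joint_torque': array([ 1.33268757e-03, -9.50469732e+01, -4.30649865e+01, -4.32268109e-05,
        9.84340586e-04, -1.96224664e-05]), 'eef_pos': array([187.62849247, 622.32460117, 248.27461204]), 'tcp_rot': array([-1.79997357e+02,  1.38076932e-03,  1.63221028e+02]), 'ft_force': array([-0.1867231 , -0.6068308 , -0.44600149]), 'moment': array([0.01347672, 0.01621509, 0.03536054]), 'grip_width': 85.59628446430285}
```

View pics/top0.png

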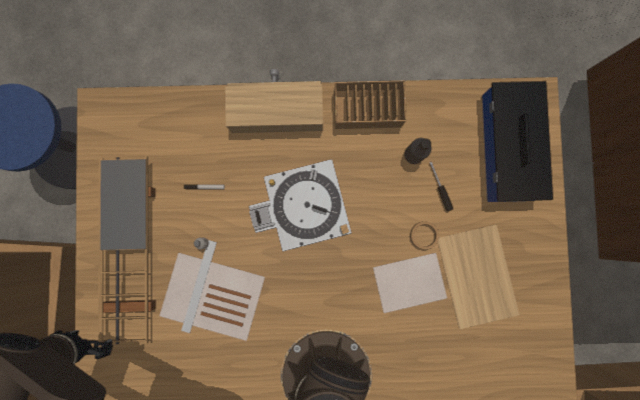

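View pics/side0.png

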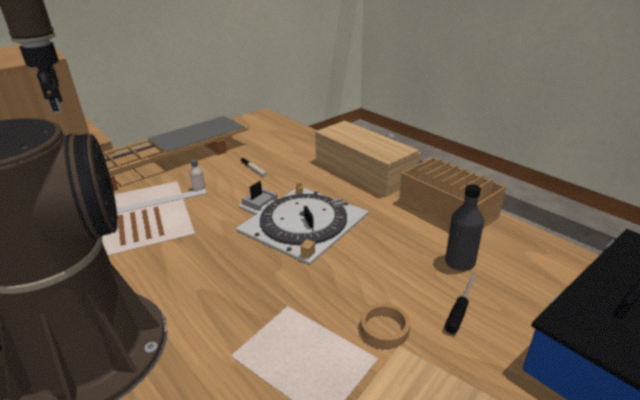

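The top view shows the jig at about (307,204), lock tab at (258,217), rider at (313,175), and the fin pointing right and down from the centre. I'll zoom in.

```bash
python3 - <<'E'
import cv2,numpy as np
a=cv2.imread("pics/top0.png")[150:260,235:365];b=cv2.imread("pics/side0.png")[170:270,225:375]
a=cv2.resize(a,None,fx=6,fy=6,interpolation=cv2.INTER_CUBIC)[:600]
cv2.imwrite("pics/c1.png",a[:, :800]);cv2.imwrite("pics/c2.png",cv2.resize(b,None,fx=5.3,fy=5.3,interpolation=cv2.INTER_CUBIC)[:600,:800])
E
```

```text
(no output)
```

View pics/c1.png

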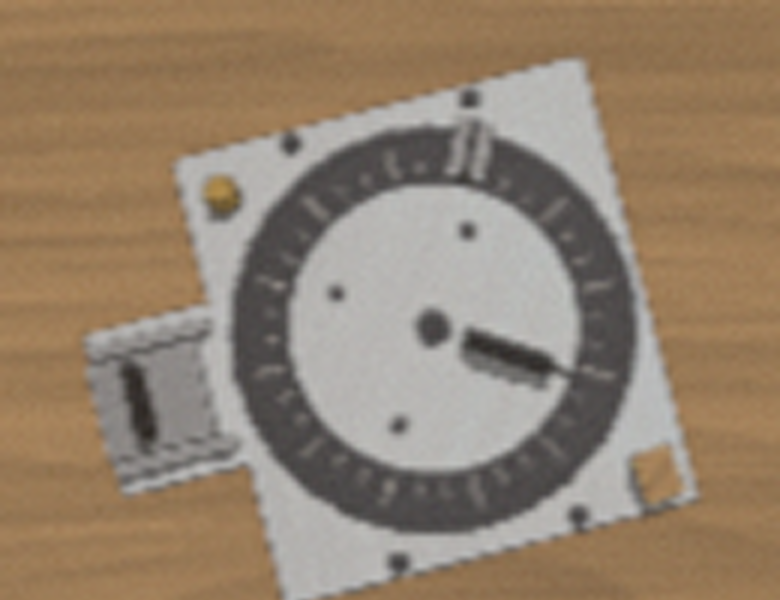

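View pics/c2.png

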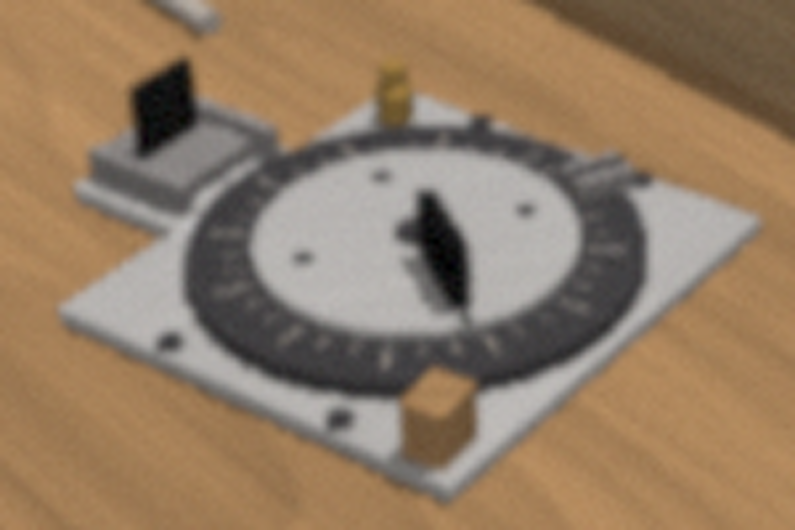

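The crops show the axis near crop-1 (435,328), the index end at (573,373) and the rider line at (471,150). The lock tab is at (137,408), the collet at top left and the spar block at bottom right. Turning the dial about +96° CCW is the short way. I'll measure that precisely now.

```bash
cat >> h.py <<'E'
def rect(c,z,cx,cy,h=130,s=4):
    "top-down rectified view of plane z: column=-y, row=-x, s px/mm"
    src=[(cx+h,cy+h),(cx+h,cy-h),(cx-h,cy-h),(cx-h,cy+h)];n=2*h*s
    P=np.float32([proj(c,(x,y,z)) for x,y in src])
    M=cv2.getPerspectiveTransform(P,np.float32([(0,0),(n,0),(n,n),(0,n)]))
    return cv2.warpPerspective(c["color"],M,(n,n),flags=cv2.INTER_CUBIC)
def centre(c,cx=550,cy=45,h=130,s=4):
    "dark ring outer edge at z=20"
    g=cv2.cvtColor(rect(c,20,cx,cy,h,s),cv2.COLOR_BGR2GRAY)
    m=((g<105)*255).astype(np.uint8)
    m=cv2.morphologyEx(m,cv2.MORPH_OPEN,np.ones((9,9)))
    m=cv2.morphologyEx(m,cv2.MORPH_CLOSE,np.ones((25,25)))
    k=max(cv2.findContours(m,cv2.RETR_EXTERNAL,cv2.CHAIN_APPROX_NONE)[0],key=cv2.contourArea)
    e=cv2.fitEllipse(cv2.convexHull(k))
    return cx+h-e[0][1]/s, cy+h-e[0][0]/s, np.array(e[1])/2/s
def polar(c,z,cx,cy,r0,r1,a):
    "mean grey over radii r0..r1 at bearings a (deg)"
    rr=np.arange(r0,r1,1.);g=cv2.GaussianBlur(cv2.cvtColor(c["color"],cv2.COLOR_BGR2GRAY),(0,0),.5)
    P=np.array([[proj(c,(cx+r*np.cos(t),cy+r*np.sin(t),z)) for r in rr] for t in np.radians(a)],np.float32)
    return cv2.remap(g,P[...,0],P[...,1],cv2.INTER_CUBIC).mean(1)
E
python3 - <<'E'
from h import *
for n in("top","side"):
    c=cam(n)
    x,y,r=centre(c);print(n,x,y,r)
    x,y,r=centre(c,x,y);print(n,x,y,r)
    a=np.arange(-125,-90,1.);p=polar(c,25,x,y,70,77,a);print("idx",a[p.argmin()],[(int(t),int(v)) for t,v in zip(a,p)])
    a=np.arange(-24,2,1.);p=polar(c,33,x,y,84,112,a);print("rid",[(int(t),int(v)) for t,v in zip(a,p)])
    for q in("lock_tab",):print(ray(c,spot_in(n,q)[0]["uv"],55))
E
```

```text
top 546.9477233886719 46.50837707519531 [108.10816956 109.19309235]
top 546.9672088623047 46.456024169921875 [108.14634705 109.20627594]
idx -110.0 [(-125, 177), (-124, 177), (-123, 175), (-122, 172), (-121, 171), (-120, 170), (-119, 171), (-118, 172), (-117, 171), (-116, 171), (-115, 169), (-114, 162), (-113, 150), (-112, 132), (-111, 114), (-110, 108), (-109, 114), (-108, 130), (-107, 149), (-106, 165), (-105, 173), (-104, 174), (-103, 174), (-102, 174), (-101, 172), (-100, 173), (-99, 174), (-98, 175), (-97, 177), (-96, 178), (-95, 180), (-94, 180), (-93, 180), (-92, 180), (-91, 180)]
rid [(-24, 89), (-23, 88), (-22, 90), (-21, 96), (-20, 107), (-19, 121), (-18, 134), (-17, 139), (-16, 134), (-15, 119), (-14, 103), (-13, 100), (-12, 110), (-11, 126), (-10, 136), (-9, 135), (-8, 126), (-7, 113), (-6, 101), (-5, 94), (-4, 93), (-3, 91), (-2, 90), (-1, 89), (0, 89), (1, 91)]
[523.35292358 194.78480947  55.        ]
side 552.4981918334961 64.65250396728516 [117.27109528 166.73600769]
side 547.167610168457 69.7612075805664 [126.40232849 145.32296753]
idx -105.0 [(-125, 179), (-124, 179), (-123, 179), (-122, 179), (-121, 178), (-120, 174), (-119, 165), (-118, 152), (-117, 136), (-116, 122), (-115, 111), (-114, 105), (-113, 100), (-112, 93), (-111, 82), (-110, 67), (-109, 51), (-108, 36), (-107, 24), (-106, 17), (-105, 14), (-104, 16), (-103, 23), (-102, 33), (-101, 48), (-100, 68), (-99, 91), (-98, 114), (-97, 136), (-96, 152), (-95, 165), (-94, 174), (-93, 179), (-92, 181), (-91, 180)]
rid [(-24, 113), (-23, 115), (-22, 115), (-21, 114), (-20, 114), (-19, 114), (-18, 114), (-17, 114), (-16, 115), (-15, 116), (-14, 117), (-13, 118), (-12, 119), (-11, 120), (-10, 121), (-9, 123), (-8, 124), (-7, 125), (-6, 127), (-5, 128), (-4, 128), (-3, 128), (-2, 128), (-1, 129), (0, 129), (1, 130)]
[484.37962122 147.40153089  55.        ]
```

Axis is at (547, 46.5), the index bears −110° and the rider −13.2°. I'll carry the closed hand to the −x side of the fin, with the tool's x axis along the push direction.

>>> move_arm:
  slide:
    - [16, -30, 0]
    - [32, -61, 0]
    - [48, -91, 0]
    - [64, -122, 0]
    - [79, -152, 0]
    - [95, -183, 0]
    - [111, -213, 0]
    - [127, -243, 0]
    - [143, -274, 0]
    - [159, -304, 0]
    - [175, -335, 0]
    - [191, -365, 0]
    - [207, -396, 0]
    - [222, -426, 0]
    - [238, -456, 0]
    - [254, -487, 0]
    - [270, -517, 0]
    - [286, -548, 0]
    - [302, -578, 0]
    - [317, -608, 0]
  turn: [-9, -18, -27, -36, -45, -54, -63, -72, -81, -91, -100, -110, -119, -129, -138, -147, -156, -165, -174, -183]
  gripper: 0

```text
t: 4.2
eef_pos: [505.2, 13.2, 248.5]
tcp_rot: [-180.0, -0.0, -20.1]
ft_force: [0.7, -0.1, 0.4]
grip_width: 0.1
```

>>> move_arm:
  slide:
    - [0, 0, -40]
    - [0, 0, -80]
    - [0, 0, -120]
    - [0, 0, -160]
    - [0, 0, -185]
    - [0, 0, -195]
    - [0, 0, -195]
  turn: [0, 0, 0, 0, 0, 0, 0]

```text
t: 5.08
eef_pos: [504.6, 14.3, 53.3]
tcp_rot: [180.0, 0.0, -19.8]
ft_force: [1.0, 0.4, 0.6]
grip_width: 0.0
```

```bash
python3 - <<'E'
from h import *
b=[]
for n,(u0,v0) in (("top",(240,150)),("side",(235,150))):
    c=cam(n);b.append(cv2.resize(c["color"][v0:v0+110,u0:u0+130],None,fx=4,fy=4,interpolation=cv2.INTER_CUBIC)[:,:400*2])
cv2.imwrite("pics/d.png",cv2.resize(np.hstack(b),(800,338)))
o=sensors.get_obs();print(o["eef_pos"],o["ft_force"])
# sweep plan: finger centre relative to now
cx,cy=547,46.5;off=16
p0=np.array([505.3,14.3])
for f in list(np.arange(-110,-16,4.))+[-17]:
    u=np.array([np.cos(np.radians(f)),np.sin(np.radians(f))]);t=np.array([-u[1],u[0]])
    p=np.array([cx,cy])+45*u-off*t;print(int(f),np.round(p-o["eef_pos"][:2]).astype(int).tolist(),int(f+110),end="; ")
E
```

```text
[505.21974554  14.3223992   54.17748531] [-0.1551133  -1.28639333 -0.0997023 ]
-110 [11, -5] 0; -106 [14, -7] 4; -102 [17, -9] 8; -98 [20, -10] 12; -94 [23, -12] 16; -90 [26, -13] 20; -86 [29, -14] 24; -82 [32, -15] 28; -78 [35, -15] 32; -74 [39, -15] 36; -70 [42, -16] 40; -66 [45, -15] 44; -62 [49, -15] 48; -58 [52, -14] 52; -54 [55, -14] 56; -50 [58, -13] 60; -46 [62, -11] 64; -42 [65, -10] 68; -38 [67, -8] 72; -34 [70, -6] 76; -30 [73, -4] 80; -26 [75, -2] 84; -22 [78, 0] 88; -18 [80, 3] 92; -17 [80, 4] 93;
```

View pics/d.png

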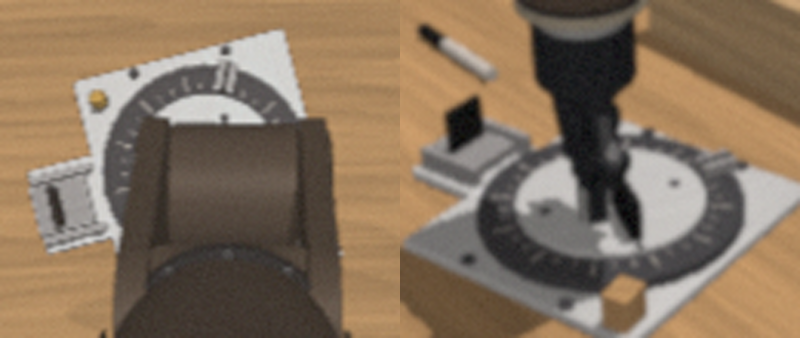

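The side view (right half) shows the closed fingertip at about (595,215), just left of the fin and above the disc. The top view is hidden by the arm. I'll start with the first third of the sweep and check the force.

>>> move_arm:
  slide:
    - [4, -2, 0]
    - [8, -4, 0]
    - [11, -5, 0]
    - [14, -7, 0]
    - [17, -9, 0]
    - [20, -10, 0]
    - [23, -12, 0]
    - [26, -13, 0]
  turn: [0, 0, 0, 4, 8, 12, 16, 20]

```text
t: 6.18
eef_pos: [530.1, 1.2, 53.2]
tcp_rot: [-180.0, 0.1, 0.4]
ft_force: [-3.8, -2.2, 1.2]
grip_width: 0.1
```

```bash
python3 - <<'E'
from h import *
c=cam("side");cv2.imwrite("pics/e.png",cv2.resize(c["color"][150:260,235:375],None,fx=4,fy=4,interpolation=cv2.INTER_CUBIC))
o=sensors.get_obs();print(o["eef_pos"],o["ft_force"],o["moment"],o["tcp_rot"])
E
```

```text
[530.64344973   1.07283696  53.23512521] [-0.72865134 -0.96504705 -1.6083369 ] [-0.13122773  0.31201272 -0.06888994] [1.79997982e+02 3.89075063e-02 5.58721251e-01]
```

View pics/e.png

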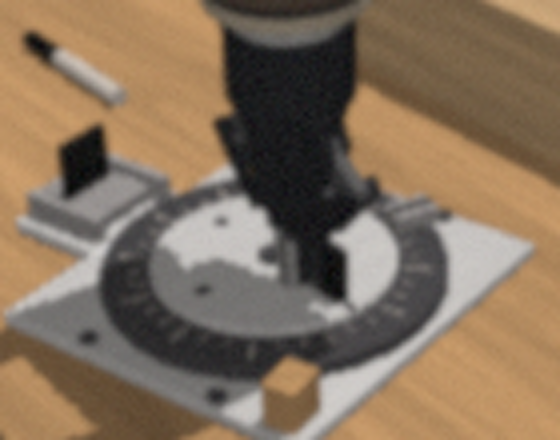

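The fin has turned and is pressed by the fingertip at about (330,270), with a force of only a few newtons. I'll continue the sweep and stop a little short of the rider.

>>> move_arm:
  slide:
    - [3, -1, 0]
    - [6, -2, 0]
    - [9, -2, 0]
    - [13, -2, 0]
    - [16, -3, 0]
    - [19, -2, 0]
    - [23, -2, 0]
    - [26, -1, 0]
    - [29, -1, 0]
    - [32, 0, 0]
    - [36, 2, 0]
    - [39, 3, 0]
    - [41, 5, 0]
    - [44, 7, 0]
    - [47, 9, 0]
    - [49, 11, 0]
    - [51, 12, 0]
    - [51, 12, 0]
  turn: [4, 8, 12, 16, 20, 24, 28, 32, 36, 40, 44, 48, 52, 56, 60, 64, 66, 66]

```text
t: 8.48
eef_pos: [581.6, 13.3, 53.3]
tcp_rot: [-180.0, -0.0, 66.2]
ft_force: [0.9, -0.3, -1.0]
grip_width: 0.1
```

>>> move_arm:
  slide:
    - [2, -10, 0]
    - [2, -10, 30]
    - [2, -10, 90]
    - [2, -10, 130]
    - [0, -60, 150]
    - [-20, -120, 150]
    - [-40, -180, 150]
    - [-40, -220, 150]
    - [-40, -220, 150]
  turn: [0, 0, 0, 0, 0, 0, 0, 0, 0]

```text
t: 9.6
eef_pos: [541.4, -210.2, 203.6]
tcp_rot: [179.9, 0.0, 66.0]
ft_force: [0.6, 0.3, -0.4]
grip_width: -0.0
```

```bash
cat > m.py <<'E'
from h import *
import sys
c=cam("top");x,y,r=centre(c,547,46.5);print(x,y,r)
x,y=547,46.5
a=np.arange(-45,25,.5);p=polar(c,25,x,y,71,77,a)
i=p.argmin();lo=max(i-8,0);w=np.clip(150-p[lo:i+9],0,None);print("idx",a[i],(w*a[lo:i+9]).sum()/w.sum(),p.min())
b=np.arange(-17,-9,.25)
for r0,r1 in((84,112),(84,98),(98,112)):
    q=polar(c,33,x,y,r0,r1,b);w=np.clip(118-q,0,None);print("rid",b[q.argmin()],(w*b).sum()/w.sum())
im=c["color"][160:225,270:345]
cv2.imwrite(sys.argv[1],cv2.resize(im,None,fx=9,fy=9,interpolation=cv2.INTER_CUBIC))
E
python3 m.py pics/f.png
```

```text
546.6138458251953 46.54486083984375 [107.38726807 108.04775238]
idx -23.5 -23.42572944297082 128.5
rid -13.25 -13.231171548117153
rid -13.25 -13.281976744186046
rid -13.25 -13.199367088607595
```

View pics/f.png

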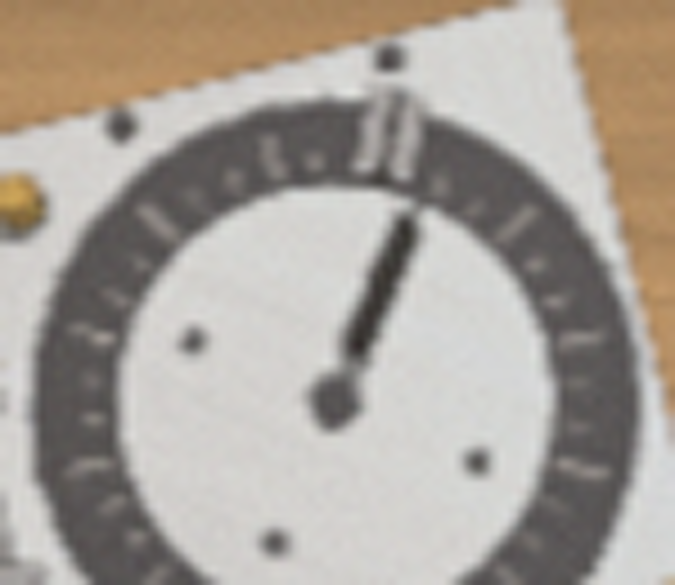

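The index reads −23.4° against −13.2° for the rider line, and the fin and rider are clearly visible in the crop. I need +10.2° more, so I'll go back behind the fin and push it round.

>>> move_arm:
  slide:
    - [40, 160, 0]
    - [42, 205, -10]
    - [43, 208, -60]
    - [43, 208, -110]
    - [43, 208, -140]
    - [43, 208, -150]
    - [42, 212, -150]
    - [41, 216, -150]
    - [40, 219, -150]
    - [40, 220, -150]
    - [41, 221, -150]
    - [42, 222.2, -150]
    - [42.8, 223.1, -150]
    - [44, 224.8, -150]
    - [44.5, 225.5, -150]
    - [45, 226.2, -150]
    - [45.2, 226.5, -150]
    - [45.2, 226.5, -150]
    - [45.2, 226.5, -150]
  turn: [0, 0, 0, 0, 0, 0, 0, 0, 0, 0, 1.7, 3.4, 5, 7.5, 8.5, 9.5, 10, 10, 10]

```text
t: 12.02
eef_pos: [586.6, 19.9, 53.2]
tcp_rot: [-180.0, -0.0, 76.2]
ft_force: [0.8, -0.3, -0.5]
grip_width: 0.1
```

>>> move_arm:
  slide:
    - [-2, -10, 0]
    - [-2, -12, 30]
    - [-2, -12, 90]
    - [-2, -12, 130]
    - [-5, -60, 150]
    - [-25, -120, 150]
    - [-45, -180, 150]
    - [-45, -226, 150]
    - [-45, -226, 150]
  turn: [0, 0, 0, 0, 0, 0, 0, 0, 0]

```text
t: 13.15
eef_pos: [541.1, -209.7, 203.3]
tcp_rot: [180.0, 0.0, 76.0]
ft_force: [0.7, 1.2, -1.1]
grip_width: -0.0
```

```bash
python3 m.py pics/g.png
```

```text
546.6479187011719 46.55989074707031 [107.35974121 108.07381439]
idx -14.5 -14.459881756756758 118.5
rid -13.25 -13.254373177842567
rid -13.25 -13.267045454545453
rid -13.25 -13.241017964071858
```

View pics/g.png

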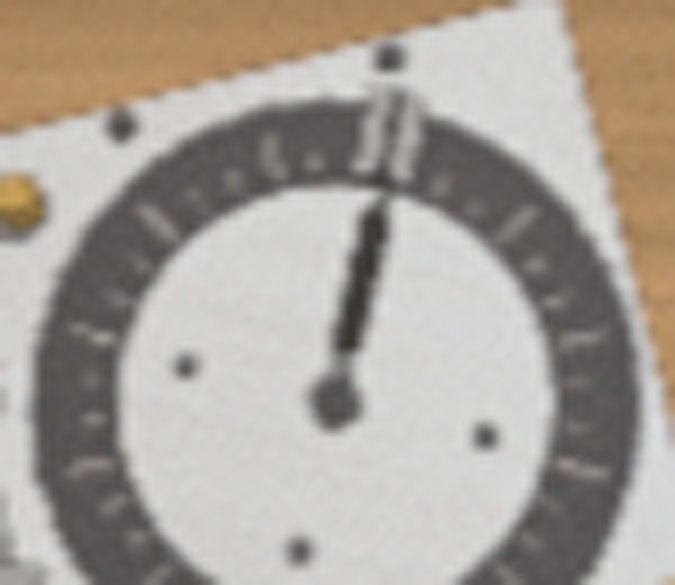

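The index is within about 1° of the rider line. I'll refine that using the fin's top as a second cue.

```bash
python3 - <<'E'
from h import *
cs=[cam("top") for _ in range(4)]
c=dict(cs[0]);c["color"]=np.mean([k["color"] for k in cs],0).astype(np.uint8)
x,y=547,46.5
def dark(z,r0,r1,a,thr):
    p=polar(c,z,x,y,r0,r1,a);w=np.clip(thr-p,0,None);return round((w*a).sum()/w.sum(),2),p
for r0,r1 in((70,73),(72,75),(74,77)):
    a=np.arange(-21,-6,.25);v,p=dark(25,r0,r1,a,160);print("idx",r0,v,a[p.argmin()],p[::4].astype(int))
for z in(57,61):
  for r0,r1 in((30,45),(45,65)):
    a=np.arange(-40,14,.25);v,p=dark(z,r0,r1,a,110);print("fin",z,r0,v)
a=np.arange(-17,-9.5,.25);print("rid",dark(33,84,112,a,120)[0])
print("rider outer",)
a=np.arange(-24,-2,.25);p=polar(c,33,x,y,90,110,a);w=np.clip(p-105,0,None);print((w*a).sum()/w.sum())
c0={**c,"color":cv2.imread("pics/top0.png")}
# dots r~? rotation between start and now
g0=polar(c0,25,x,y,48,60,np.arange(-180,180,.25));g1=polar(c,25,x,y,48,60,np.arange(-180,180,.25))
for g in(g0,g1):
    i=np.where(g<g.max()-25)[0];s=np.split(i,np.where(np.diff(i)>8)[0]+1)
    print([(round(float(np.average(-180+k*.25,weights=(g.max()-g[k])))),round(float(np.average(-180+k*.25,weights=(g.max()-g[k]))),2),len(k)) for k in s if len(k)])
E
```

```text
idx 70 -13.89 -14.25 [211 202 191 172 147 125 107 101 107 122 142 163 183 194 206]
idx 72 -14.27 -14.5 [211 205 195 181 157 136 121 118 129 147 165 181 197 203 208]
idx 74 -14.74 -14.75 [201 198 188 172 153 135 125 129 143 162 178 188 196 197 197]
fin 57 30 -15.74
fin 57 45 -15.42
fin 61 30 -16.03
fin 61 45 -15.62
rid -13.23
rider outer
-13.52341391676772
[(-112, -112.39, 102), (-21, -20.74, 41), (68, 68.42, 38), (159, 159.21, 43)]
[(-104, -104.07, 45), (-14, -13.8, 70), (74, 74.49, 44), (165, 165.2, 51)]
```

Index cues (line, bolts) average about −14.5° against −13.3° for the rider, so I'll nudge it +1.1°.

>>> move_arm:
  slide:
    - [40, 165, 0]
    - [43, 211, -10]
    - [43, 214, -60]
    - [43, 214, -110]
    - [43, 214, -140]
    - [43, 214, -150]
    - [43.5, 219, -150]
    - [44.5, 223.5, -150]
    - [45, 225.5, -150]
    - [45.2, 226.3, -150]
    - [45.5, 226.8, -150]
    - [45.5, 226.8, -150]
    - [45.5, 226.8, -150]
  turn: [0, 0, 0, 0, 0, 0, 0, 0, 0, 0.5, 1.1, 1.1, 1.1]

```text
t: 15.02
eef_pos: [587.3, 20.5, 53.3]
tcp_rot: [-180.0, 0.0, 77.3]
ft_force: [0.8, -2.5, 1.2]
grip_width: -0.1
```

>>> move_arm:
  slide:
    - [-2, -10, 0]
    - [-2, -12, 30]
    - [-2, -12, 90]
    - [-2, -12, 130]
    - [-5, -60, 150]
    - [-25, -120, 150]
    - [-45, -180, 150]
    - [-45, -226, 150]
    - [-45, -226, 150]
  turn: [0, 0, 0, 0, 0, 0, 0, 0, 0]

```text
t: 16.15
eef_pos: [541.6, -208.8, 203.2]
tcp_rot: [180.0, 0.0, 77.1]
ft_force: [0.4, 0.3, 0.1]
grip_width: 0.2
```

```bash
cat > n.py <<'E'
from h import *
def meas():
    cs=[cam("top") for _ in range(4)]
    c=dict(cs[0]);c["color"]=np.mean([k["color"] for k in cs],0).astype(np.uint8);x,y=547,46.5
    for r0,r1 in((70,73),(72,75),(74,77)):
        a=np.arange(-21,-6,.25);p=polar(c,25,x,y,r0,r1,a);w=np.clip(160-p,0,None);print("idx",r0,round((w*a).sum()/w.sum(),2))
    a=np.arange(-17,-9.5,.25);p=polar(c,33,x,y,84,112,a);w=np.clip(120-p,0,None);print("rid",round((w*a).sum()/w.sum(),2))
    g=polar(c,25,x,y,48,60,np.arange(-180,180,.25));i=np.where(g<g.max()-25)[0];s=np.split(i,np.where(np.diff(i)>8)[0]+1)
    print("dots",[round(float(np.average(-180+k*.25,weights=(g.max()-g[k]))),2) for k in s if len(k)])
    print(sensors.get_obs()["eef_pos"])
    return c
E
python3 -c "
from n import *
c=meas();cv2.imwrite('pics/h.png',cv2.resize(c['color'][160:225,245:345],None,fx=8,fy=8,interpolation=cv2.INTER_CUBIC))"
```

```text
idx 70 -13.06
idx 72 -13.5
idx 74 -14.0
rid -13.23
dots [-103.2, -12.9, 75.6, 166.35]
[ 542.01338977 -204.58436809  203.07706869]
```

View pics/h.png

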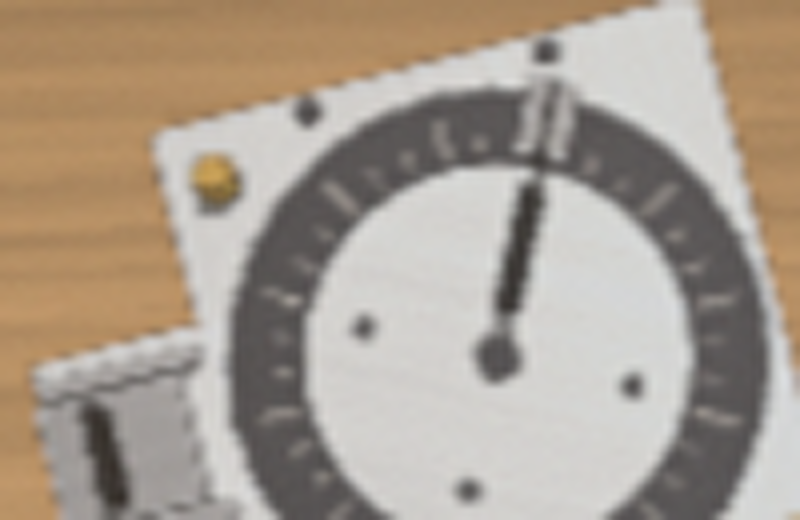

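Index is now about −13.5° against −13.2°, and in the crop the line runs straight into the rider's line. Next is the lock tab: over the jig to its outer side.

>>> move_arm:
  slide:
    - [-5, 45, 0]
    - [-10, 95, 0]
    - [-15, 150, 0]
    - [-20, 205, 0]
    - [-25, 260, 0]
    - [-30, 315, 0]
    - [-36, 370, 0]
    - [-40, 420, 0]
    - [-43, 446, 0]
    - [-43, 446, 0]
    - [-43, 446, -40]
    - [-43, 446, -90]
    - [-43, 446, -130]
    - [-43, 446, -150]
    - [-43, 446, -150]
  turn: [3, 6, 9, 12, 15, 18, 21, 24, 27, 27, 27, 27, 27, 27, 27]

```text
t: 18.23
eef_pos: [498.0, 239.9, 52.1]
tcp_rot: [-179.8, 0.0, 104.3]
ft_force: [0.8, -0.0, -0.3]
grip_width: -0.1
```

```bash
python3 - <<'E'
from h import *
c=cam("side");cv2.imwrite("pics/i.png",cv2.resize(c["color"][140:250,200:340],None,fx=4,fy=4,interpolation=cv2.INTER_CUBIC))
print(sensors.get_obs()["eef_pos"],sensors.get_obs()["ft_force"])
E
```

```text
[498.81716577 240.2618551   53.20088424] [ 0.00954753 -0.33945609 -0.19037642]
```

View pics/i.png

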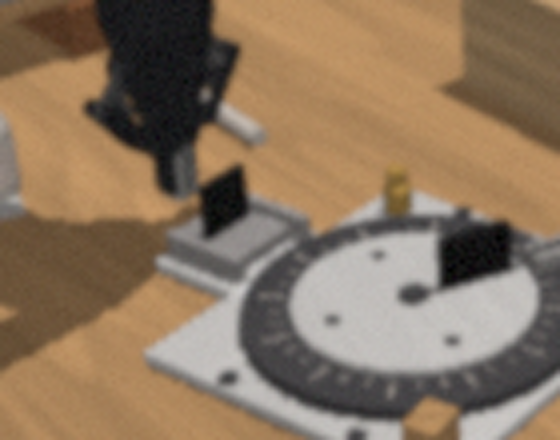

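The fingertip, at crop (175,185), is just behind the tab at (225,200) on the side away from the dial. I'll push along bearing −76°.

>>> move_arm:
  slide:
    - [1.2, -5, 0]
    - [2.4, -10, 0]
    - [3.6, -15, 0]
    - [4.4, -18, 0]
    - [5.2, -21, 0]
    - [5.9, -24, 0]
    - [6.6, -27, 0]
    - [7.4, -30, 0]
    - [8.1, -33, 0]
    - [8.8, -36, 0]
    - [9.3, -38, 0]
    - [9.8, -40, 0]
    - [10.1, -41, 0]
    - [10.1, -41, 0]
  turn: [0, 0, 0, 0, 0, 0, 0, 0, 0, 0, 0, 0, 0, 0]

```text
t: 20.02
eef_pos: [509.4, 199.5, 53.3]
tcp_rot: [180.0, 0.0, 104.3]
ft_force: [-0.4, 0.8, 0.4]
grip_width: -0.0
```

>>> move_arm:
  slide:
    - [0.2, -1, 0]
    - [0.4, -1.5, 0]
    - [0.5, -2, 0]
    - [0.5, -2, 0]
  turn: [0, 0, 0, 0]

```text
t: 20.52
eef_pos: [509.9, 197.7, 53.3]
tcp_rot: [180.0, -0.0, 104.3]
ft_force: [-1.6, 4.0, -0.4]
grip_width: -0.0
```

>>> move_arm:
  slide:
    - [0.2, -0.7, 0]
    - [0.4, -1.4, 0]
    - [0.4, -1.4, 0]
  turn: [0, 0, 0]

```text
t: 20.9
eef_pos: [510.0, 197.3, 53.3]
tcp_rot: [180.0, -0.1, 104.3]
ft_force: [-6.1, 18.8, -0.8]
grip_width: 0.0
```

>>> move_arm:
  slide:
    - [0.2, -0.7, 0]
    - [0.4, -1.4, 0]
    - [0.4, -1.4, 0]
  turn: [0, 0, 0]

```text
t: 21.28
eef_pos: [510.1, 197.0, 53.3]
tcp_rot: [180.0, -0.1, 104.3]
ft_force: [-9.5, 33.0, -0.4]
grip_width: 0.2
```

Force climbs from 4 to 33 N with almost no motion, so the slide is at its hard stop. I'll back off, lift clear, and check.

>>> move_arm:
  slide:
    - [-1, 5, 0]
    - [-4, 15, 0]
    - [-6, 25, 0]
    - [-6, 25, 50]
    - [-6, 25, 100]
    - [-6, 25, 150]
    - [-40, 75, 160]
    - [-75, 125, 160]
    - [-110, 175, 160]
    - [-145, 225, 160]
    - [-145, 225, 160]
  turn: [0, 0, 0, 0, 0, 0, 0, 0, 0, 0, 0]

```text
t: 22.65
eef_pos: [363.0, 423.1, 213.4]
tcp_rot: [180.0, -0.0, 104.6]
ft_force: [1.0, -0.2, 0.1]
grip_width: -0.0
```

```bash
python3 -c "
from n import *
c=meas();T=ray(c,spot_in('top','lock_tab')[0]['uv'],55);print(T,np.hypot(*(T[:2]-[547,46.5])))
for k,z in dict(tape=24,screwdriver=13,flask=95,marker=8,spar_block=25).items():
    r=spot_in('top',k);print(k,np.round(r[0]['uv']) if r else None)
cv2.imwrite('pics/j.png',cv2.resize(c['color'][150:260,235:365],None,fx=5.4,fy=5.4,interpolation=cv2.INTER_CUBIC))"
```

```text
idx 70 -13.04
idx 72 -13.48
idx 74 -13.96
rid -13.21
dots [-103.28, -12.91, 75.55, 166.28]
[366.07378016 419.20904045 213.24473709]
[521.11282544 170.03806237  55.        ] 126.22122904545355
tape [414. 230.]
screwdriver [446. 201.]
flask [415. 152.]
marker [201. 187.]
spar_block None
```

View pics/j.png

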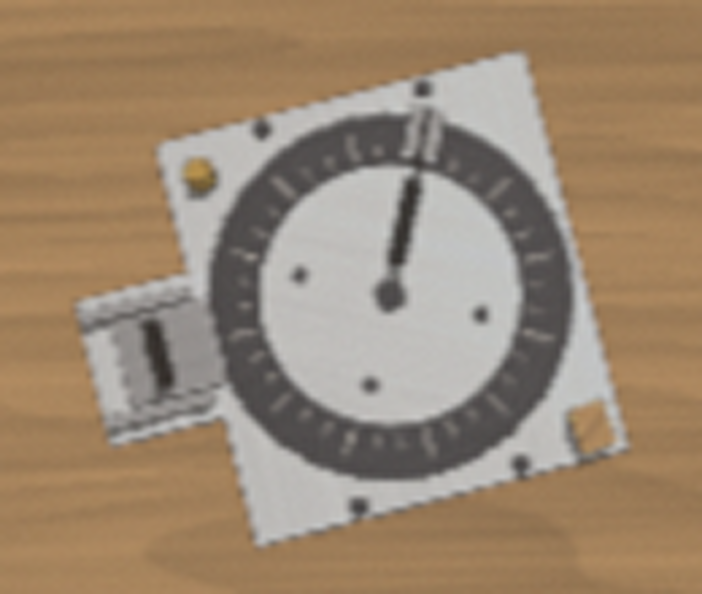

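The tab now sits further in, at crop (158,355). The TCP stood 155.1 mm from the axis at the stop, and subtracting half the finger (11 mm) and half the tab (4 mm) gives 140 mm, which is home. The dial is undisturbed and the hand is clear.

```bash
python3 -c "
from h import *
job.close_job()"
```

```text
the job is handed in; nothing more can be done
```

I turned the dial about 97° anticlockwise with a closed fingertip against the fin, then nudged it twice until its index met the rider line. After that I pushed the lock tab home. The job is handed in with the hand clear, at about 23 s on the robot's clock.

- **Dial setting:** in the last top view the index bears about −13.5° and the rider line −13.2°. My cues for the index differ by about ±0.5°. The readings were the same before and after locking, to within 0.1°.
- **Lock:** the push force rose from 4 N to 33 N with almost no motion, so the slide was at its hard stop. The tool position there puts the tab 140 mm from the axis, which is home. The network's rough reading of the tab in the image came out lower, at 126 mm, because its spots are loose.
- **Other things:**
  - The rider's measured bearing did not change.
  - The collet and spar block look unmoved in the last crop, though the network missed the spar block.
  - The flask and screwdriver spots held to within a pixel, and the marker's to within about 3.
  - The tape's spot moved about 21 pixels, but the arm never went near it, so I took that as detector scatter and did not check it against the picture.
  - I did not re-check the glue bottle, and no force I read suggests the arm touched it.

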